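Snap the lid of a food box shut all round, then close its steam vent

ROBOT

A 6-joint arm with a two-finger parallel gripper is mounted at the origin on a cart in front of the work surface, level with it; the furniture and walls round the work are solid. World frame = base frame: x ahead of the robot, y to its left, z up, the work surface at z = 0. Lengths are in mm, angles in rad, forces in N, time in s.
With the tool pointing down it reaches from about 350 to 875 mm from the base axis. Payload 4.2 kg.
Tool frame: the origin (TCP) lies midway between the tips of the shut fingers; the grasp point (between the pads) lies 19 mm behind it; z points along the fingers, y is the line along which they close (so a half turn about z gives the same grasp; the last joint's range is limited). The gripper opens to 85 mm and grips with 20 to 120 N. Pads are 22 mm wide; open, the fingers measure 114 mm over their backs; the gripper's body (76 mm by 85 mm) begins 54 mm behind the grasp point. The pads swing forward as they close: fully open they stand 13 mm farther back than shut.
Start: joints at [1.359, 0.385, 0.008, 0, -1.194, -0.259], TCP at [283.466, 556.998, 231.312] pointing down, gripper open.
Joint ranges: [-3.14, 3.14], [-1.21, 2.06], [-1.07, 1.41], [-3.16, 2.05], [-2.99, -0.16], [-3.1, 3.1]. Speed limits (rad/s): [2.79, 2.79, 3.14, 3.14, 3.14, 3.14].

INTERFACE

Orientations are given as a unit quaternion [x, y, z, w].
In Python, from bench import arm gives the robot as it stands. The module is installed in compiled form; this text tells all that it offers.
- The arm moves only by the shell command python3 -m handwheel 'ROWS' [OPENING]. ROWS is JSON, a list of rows, each an object of numbers: "x", "y", "z": the shift along the world's x, y, z each as a share of 20 cm, from -1 to 1; "ax", "ay", "az": the turn, a rotation vector about the world's x, y, z each as a share of 90 degrees, from -1 to 1. In form: [{"x": .., "y": .., "z": .., "ax": .., "ay": .., "az": ..}, ...]. A call has exactly 8 rows; each row shifts and turns the commanded pose from where the row before left it; what a row does not reach is not made up. A row lasts 1/10 s, in which the tool goes at most 50 mm and 8.59 degrees, less where a joint would pass 70% of its speed; a pose out of reach is approached as far as the arm can. A call with a number of a shift or a turn outside -1 to 1 is refused whole. A call with a gripper value outside its range is refused whole. OPENING is the opening, from -1 (shut) to 1 (fully open), set as the call begins (- or left out, the last holds). The fingers move at their own pace and stop on an object; the grip force is fixed at half the most. Time passes only in rows, so rows that do not move let the fingers close, or fill a call up. It gives the time, the measured TCP pose, the force, the opening and the grip force at its end, in the units of the state.
- arm.read_state(): the state, without advancing time (a new reading comes with each control period).
- arm.get_image(name): name is "side" or "top" or "wrist"; returns the picture (400x640x3 uint8, red, green, blue); there is no depth.
- arm.camera_params(name): a dict with "K" (3x3 intrinsics, pixels), "position" and "orientation" of the camera in the world. Camera axes: x right, y down, z forward; pixel columns grow to the right and rows downward; lengths in mm; the calibration is good to about 2 mm. A picture is of the moment at which its call begins: read the wrist's pose just before it. camera_params takes no time and is no camera call; for the wrist camera it gives the pose at the moment of the call.
- arm.job_done(): hands the job in; it is judged then, once.
The state is a dict: "clock": time; "joints": joint angles; "joint_vel": joint speeds; "joint_efforts": joint torques, N m; "position": TCP position; "ee_rot": TCP orientation; "contact_force": force on the tool from outside, world axes, zero at the start; "wrist_torque": the same for the moment, N m; "gripper_width": finger opening in mm; "grasp_force": force on a finger pad.
Only numpy, scipy, OpenCV 4.12 (cv2) and the standard library are available. Lean on these libraries where they do the work, as an engineer would, in place of code of your own. Each camera call takes 0.05 s, during which the arm holds its last target. There are 200 camera calls.

TASK

The lid lies on the food box but its rim still stands up. Without gripping anything, press down the rim flap on each of the four sides with a fingertip until every one has clicked shut, leaving the little vent flap in the middle open so that the trapped air can escape, and only then press the vent flap shut too. Press the lid without hitting it hard, leave the box standing where it is without lifting it, and do not disturb the garlic, teaspoon, pepper mill and mug beside it.

Things in the scene. Friction and masses are not known exactly. Their poses are not given: they have to be found in the camera images.
- food_box: clear plastic box (lemons, garlic inside) with a teal lid on it, 146 x 196 x 78 mm, 0.9 kg, loose on a round board, yaw up to 2 rad either way. Origin: centre of its underside; x along the short side, y along the long side. The 22 mm wide rim is four flaps, one a side, with fixed rounded corners between; shut, it is flat, 78 mm above the origin, the panel inside it 4 mm lower.
- board: round wooden board with a small handle, 364 mm across and 19 mm thick, fixed. It lies on the cold hob; origin: centre of its underside.
- rim_1 (a joint): rim flap along the -x long side of the box, 129 x 22 mm, hinged to the lid along its inner edge. Value in rad: 0 is shut, flush with the lid's corners; about 0.4 is up (outer edge 9 mm high). A hook under it snaps over a bead: let go above about 0.1 it springs back up, pressed lower it clicks and stays. That takes about 10 N pressed near its outer edge, more nearer the hinge.
- rim_2 (a joint): rim flap along the -y short side of the box, 79 x 22 mm, hinged to the lid along its inner edge. Value in rad: 0 is shut, flush with the lid's corners; about 0.4 is up (outer edge 9 mm high). A hook under it snaps over a bead: let go above about 0.1 it springs back up, pressed lower it clicks and stays. That takes about 10 N pressed near its outer edge, more nearer the hinge.
- rim_3 (a joint): rim flap along the +x long side of the box, 129 x 22 mm, hinged to the lid along its inner edge. Value in rad: 0 is shut, flush with the lid's corners; about 0.4 is up (outer edge 9 mm high). A hook under it snaps over a bead: let go above about 0.1 it springs back up, pressed lower it clicks and stays. That takes about 10 N pressed near its outer edge, more nearer the hinge.
- rim_4 (a joint): rim flap along the +y short side of the box, 79 x 22 mm, hinged to the lid along its inner edge. Value in rad: 0 is shut, flush with the lid's corners; about 0.4 is up (outer edge 9 mm high). A hook under it snaps over a bead: let go above about 0.1 it springs back up, pressed lower it clicks and stays. That takes about 10 N pressed near its outer edge, more nearer the hinge.
- rim_1_press (a point): point on the upper face of flap rim_1, at the middle of its length, 15 mm outward from its hinge and 7 mm in from its outer edge; moves with the flap. Its z axis is the face's normal, its x axis points outward. With the flap shut it lies 78 mm above the box's underside at box-frame (x, y) = (-66, 0) mm.
- rim_2_press (a point): point on the upper face of flap rim_2, at the middle of its length, 15 mm outward from its hinge and 7 mm in from its outer edge; moves with the flap. Its z axis is the face's normal, its x axis points outward. With the flap shut it lies 78 mm above the box's underside at box-frame (x, y) = (0, -91) mm.
- rim_3_press (a point): point on the upper face of flap rim_3, at the middle of its length, 15 mm outward from its hinge and 7 mm in from its outer edge; moves with the flap. Its z axis is the face's normal, its x axis points outward. With the flap shut it lies 78 mm above the box's underside at box-frame (x, y) = (66, 0) mm.
- rim_4_press (a point): point on the upper face of flap rim_4, at the middle of its length, 15 mm outward from its hinge and 7 mm in from its outer edge; moves with the flap. Its z axis is the face's normal, its x axis points outward. With the flap shut it lies 78 mm above the box's underside at box-frame (x, y) = (0, 91) mm.
- vent (a joint): off-white steam vent flap in the middle of the lid, 38 x 26 mm, 3 mm thick, hinged at its end towards the box's -y side, the free end points to the box's +y side. Joint value in rad: 0 is shut, flat on the lid, about 0.6 is open (free end 22 mm up). It is weakly sprung open and clicks like the rim flaps, below about 0.08; that takes about 5 N near the free end.
- vent_press (a point): point on the upper face of the vent flap, on its centre line, 29 mm from its hinge and 10 mm short of the free end; moves with the flap. Shut, it lies 78 mm above the box's underside at box-frame (x, y) = (0, 8) mm.
- garlic: garlic bulb, 60 mm wide, 58 mm tall, lying on the board; must not be disturbed. Origin: centre of its underside.
- teaspoon: steel teaspoon, 139 x 30 x 10 mm, lying on the board; must not be disturbed. Origin: centre of its underside.
- pepper_mill: wooden pepper mill, 58 mm wide, 170 mm tall, standing on the hob; must not be disturbed. Origin: centre of its underside.
- mug: green and white mug, 78 mm wide (116 mm with its handle), 101 mm tall, standing on the hob; must not be disturbed. Origin: centre of its underside.

How it is judged (in metres and radians):
On the way, in this order (a step that is already met when the one before it is completed fails the run):
1. all four rim flaps have clicked shut while the vent is still open (value of joint each of rim_1, rim_2, rim_3, rim_4 below 0.06 rad and value of joint vent above 0.4 rad), for 0.2 s.
2. the vent flap has clicked shut, the rim still shut all round (value of joint each of rim_1, rim_2, rim_3, rim_4 below 0.06 rad and value of joint vent below 0.08 rad), for 0.2 s.
At the end, for the whole second after the job is handed in: All four rim flaps are shut (below 0.06 rad) and the vent flap is shut (below 0.08 rad); the box stands flat and at rest within 30 mm of where it stood; garlic, teaspoon, pepper mill and mug are within 20 mm of where they stood, pepper mill and mug upright (all of step 2 and distance of food_box from where it was at the start of the episode below 0.03 m and angle between food_box's own z axis and vertical below 0.05 rad and linear speed of food_box below 0.02 m/s and distance of each of garlic, teaspoon, pepper_mill, mug from where it was at the start of the episode below 0.02 m and angle between each of pepper_mill, mug's own z axis and vertical below 0.25 rad); the robot touches nothing.
It fails at once if the box is lifted or tipped (more than 12 mm up or 0.2 rad) (height (world z) of food_box above 0.031 m or angle between food_box's own z axis and vertical above 0.2 rad).
It fails at once if the box is shoved 50 mm or more from where it stood (distance of food_box from where it was at the start of the episode above 0.05 m).
It fails at once if the vent is pressed shut while part of the rim is still up (value of joint vent below 0.2 rad and value of joint any of rim_1, rim_2, rim_3, rim_4 above 0.2 rad).
It fails at once if the lid is struck or crushed (pressed with more than 100 N) (contact force between the fingers and food_box above 100 N).
It fails at once if a bystander is lifted, shoved or knocked over (distance of any of garlic, teaspoon, pepper_mill, mug from where it was at the start of the episode above 0.03 m or angle between any of pepper_mill, mug's own z axis and vertical above 0.4 rad).
It also fails if it takes over 51 s, if anything falls off the work surface, if the arm or the gripper's body presses on something with over 40 N, if the wrist force passes 120 N, or if a joint passes its speed limit or range.

## Working session

There is one attempt and no reset: what is moved stays moved. The work goes in short steps, Python scripts to look and compute and a shell command to move; the robot and the scene stay as the last step left them, time stands still between calls to the robot, and variables do not carry over. Pictures are saved under pics/ and viewed, at most 10 in all, crops included, and the job is handed in when it is done.

```bash
mkdir -p pics
python3 - <<'E'
from bench import arm
import cv2
s=arm.read_state();print(s)
for n in("top","side"):
    p=arm.camera_params(n);print(n,p)
    cv2.imwrite(f"pics/{n}0.png",cv2.cvtColor(arm.get_image(n),cv2.COLOR_RGB2BGR))
E
```

```text
{'clock': 0.0, 'joints': array([ 1.35860074e+00,  3.85583953e-01,  6.60171934e-03, -4.93247696e-04,
       -1.19399490e+00, -2.58629154e-01]), 'joint_vel': array([-0.00054084, -0.00028769,  0.00144671,  0.00037318, -0.00019626,
       -0.00312731]), 'joint_efforts': array([-1.69579966e-04, -3.92292094e+01,  1.88401544e+01,  4.18625146e+00,
       -4.69053703e-03,  1.02786046e-05]), 'position': array([283.2151882 , 556.48489205, 230.1964659 ]), 'ee_rot': array([ 9.72396409e-01, -2.33332342e-01, -2.03848059e-04,  1.09542945e-03]), 'contact_force': array([ 0.06035949,  1.16585329, -0.36721439]), 'wrist_torque': array([-0.00833639, -0.0083434 , -0.01941972]), 'grasp_force': 0.0, 'gripper_width': 85.1517949688894}
top {'K': array([[498.04734655,   0.        , 309.42321016],
       [  0.        , 498.04734655, 199.12272504],
       [  0.        ,   0.        ,   1.        ]]), 'position': array([ 300.85114426,   50.12120696, 1104.71379911]), 'orientation': array([ 0.81377058, -0.56112922,  0.08737196, -0.12360252])}
side {'K': array([[432.7485088 ,   0.        , 316.01044094],
       [  0.        , 432.7485088 , 200.33747196],
       [  0.        ,   0.        ,   1.        ]]), 'position': array([ 104.36274983, -603.33899249,  730.26219861]), 'orientation': array([ 0.85092914, -0.25061104,  0.13042108, -0.44283637])}
```

View pics/top0.png

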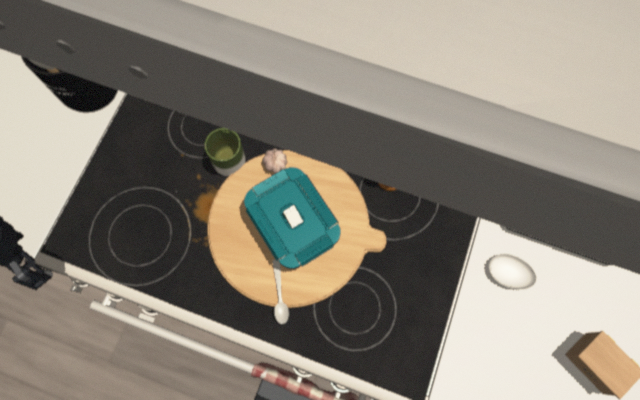

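View pics/side0.png

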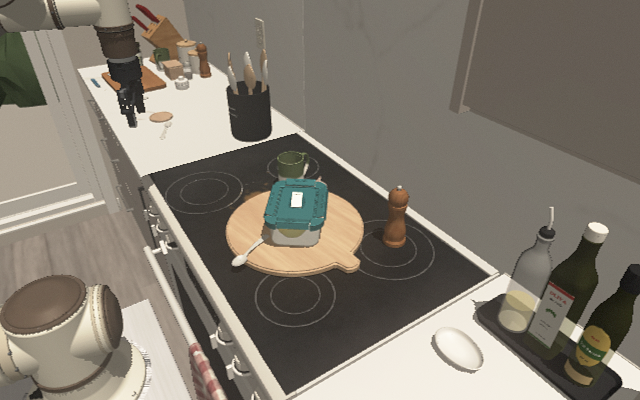

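The top view shows the lid centred at about (292,217) with the vent in the middle. The garlic is at (274,160), the mug at (225,150), the spoon from (278,270) to (282,313), and the mill at about (388,185), partly under the hood. The side view agrees. I'll enlarge the lid.

```bash
cat > h.py <<'E'
import numpy as np, cv2
from bench import arm
from scipy.spatial.transform import Rotation as R
def ray(p,u,v,z):
    d=R.from_quat(p["orientation"]).apply(np.linalg.solve(p["K"],[u,v,1.]));o=np.array(p["position"])
    return o+d*(z-o[2])/d[2]
def proj(p,X):
    q=R.from_quat(p["orientation"]).inv().apply(np.atleast_2d(X)-p["position"])@p["K"].T
    return q[:,:2]/q[:,2:]
def crop(src,dst,x0,y0,x1,y1,f):
    im=cv2.imread(src)[y0:y1,x0:x1];cv2.imwrite(dst,cv2.resize(im,None,fx=f,fy=f,interpolation=cv2.INTER_CUBIC))
E
python3 - <<'E'
from h import *
crop("pics/top0.png","pics/c0.png",232,145,352,285,4.2)
p=arm.camera_params("top")
for n,u,v,z in[("lid",292,217,97),("garlic",274,160,45),("mug",225,150,101),("spoon1",278,270,25),("spoon2",282,313,25),("board",289,228,19)]: print(n,ray(p,u,v,z).round())
print("mill",ray(arm.camera_params("side"),398,190,170).round())
E
```

```text
lid [548. 179.  97.]
garlic [672. 274.  45.]
mug [636. 370. 101.]
spoon1 [443. 173.  25.]
spoon2 [362. 131.  25.]
board [541. 186.  19.]
mill [722.   0. 170.]
```

View pics/c0.png

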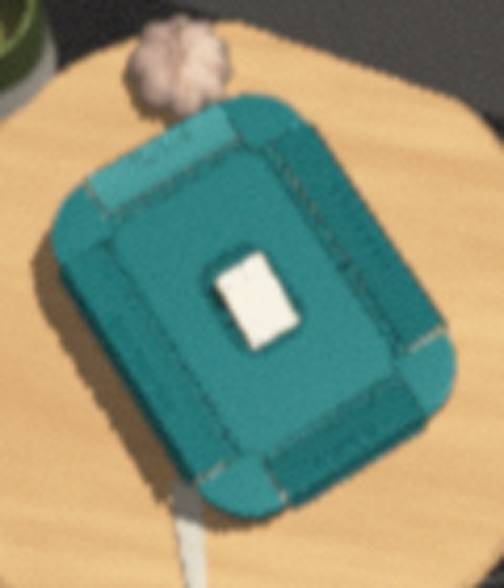

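Run:
```python
from h import *
p=arm.camera_params("top")
f=lambda u,v,z=97: ray(p,232+u/4.2,145+v/4.2,z)
for n,u,v in[("pA",108,225),("pB",262,150),("pC",400,355),("pD",240,455),("vent1",240,270),("vent2",278,334)]: print(n,f(u,v).round())
a,b,c,d=[f(u,v)[:2] for u,v in[(108,225),(262,150),(400,355),(240,455)]]
print((a+b+c+d)/4,np.linalg.norm(b-a),np.linalg.norm(c-b),np.linalg.norm(d-c),np.linalg.norm(a-d))
l=(a+b-c-d);print("long axis dir rad",np.arctan2(l[1],l[0]))
w=arm.camera_params("wrist");s=arm.read_state();r=R.from_quat(s["ee_rot"])
print("cam in tool",r.inv().apply(w["position"]-s["position"]),(r.inv()*R.from_quat(w["orientation"])).as_matrix().round(2),w["K"][0,0]); print(r.as_matrix().round(2))
```

```text
pA [560. 262.  97.]
pB [625. 204.  97.]
pC [549. 101.  97.]
pD [474. 157.  97.]
vent1 [561. 191.  97.]
vent2 [537. 161.  97.]
[551.73554128 180.78746108] 87.21776099097514 128.01437890715098 93.34144759558639 135.90440996829807
long axis dir rad 0.9106884143473953
cam in tool [  80.0693524    -1.16670159 -141.64219124] [[-0.   -0.95 -0.31]
 [ 1.   -0.   -0.  ]
 [ 0.   -0.31  0.95]] 297.80950768687865
[[ 0.89 -0.45 -0.  ]
 [-0.45 -0.89 -0.  ]
 [ 0.    0.   -1.  ]]
```

The long axis points at 0.91 rad. Given the yaw limit of ±2 rad, the only box yaw that fits is about −0.66, so the +y end is the garlic side. That matches the raised vent end at the upper left of the crop. Next: go above the lid with the fingers shut and look once with the wrist camera.

```bash
python3 -m handwheel '[{"x":0.111,"y":-0.157,"az":-0.015},{"x":0.111,"y":-0.157,"az":-0.015},{"x":0.111,"y":-0.157,"az":-0.015},{"x":0.111,"y":-0.157,"az":-0.015},{"x":0.111,"y":-0.157,"az":-0.015},{"x":0.111,"y":-0.157,"az":-0.015},{"x":0.111,"y":-0.157,"az":-0.015},{"x":0.111,"y":-0.157,"az":-0.015}]' -1
python3 -m handwheel '[{"x":0.111,"y":-0.157},{"x":0.111,"y":-0.157},{"x":0.111,"y":-0.157},{"x":0.111,"y":-0.157},{"x":0},{"x":0},{"x":0},{"x":0}]'
python3 - <<'E'
from h import *
import pickle
w=arm.camera_params("wrist");im=arm.get_image("wrist");s=arm.read_state()
cv2.imwrite("pics/w0.png",cv2.cvtColor(im,cv2.COLOR_RGB2BGR));pickle.dump(w,open("w0.pkl","wb"))
print(R.from_quat(s["ee_rot"]).as_matrix().round(3), s["position"],s["contact_force"])
E
```

```text
[[ 0.891 -0.454 -0.001]
 [-0.454 -0.891 -0.002]
 [ 0.     0.002 -1.   ]] [283.26356567 556.63541969 230.47573898] [-0.41328839  0.45248541 -0.27551966]invalid input at $[0]: expected keys x, y, z, ax, ay, az
invalid input at $[0]: expected keys x, y, z, ax, ay, az
```

View pics/w0.png

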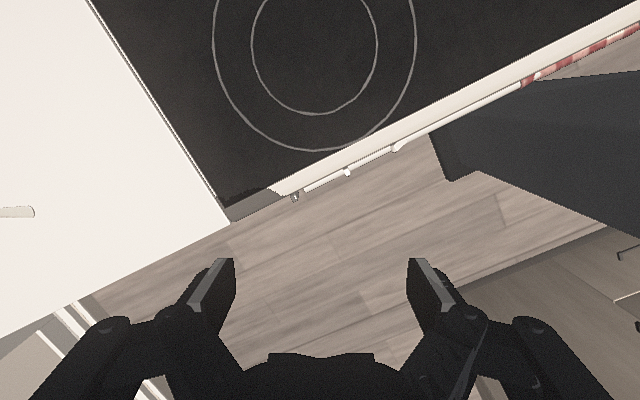

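The calls were refused because every row needs all six keys, so the arm has not moved. The picture shows only the open fingers at about (210,290) and (430,290) over the hob's front edge. I'll repeat the move with full rows.

```bash
python3 -m handwheel '[{"x":0.111,"y":-0.157,"z":0,"ax":0,"ay":0,"az":-0.015},{"x":0.111,"y":-0.157,"z":0,"ax":0,"ay":0,"az":-0.015},{"x":0.111,"y":-0.157,"z":0,"ax":0,"ay":0,"az":-0.015},{"x":0.111,"y":-0.157,"z":0,"ax":0,"ay":0,"az":-0.015},{"x":0.111,"y":-0.157,"z":0,"ax":0,"ay":0,"az":-0.015},{"x":0.111,"y":-0.157,"z":0,"ax":0,"ay":0,"az":-0.015},{"x":0.111,"y":-0.157,"z":0,"ax":0,"ay":0,"az":-0.015},{"x":0.111,"y":-0.157,"z":0,"ax":0,"ay":0,"az":-0.015}]' -1 &&
python3 -m handwheel '[{"x":0.111,"y":-0.157,"z":0,"ax":0,"ay":0,"az":0},{"x":0.111,"y":-0.157,"z":0,"ax":0,"ay":0,"az":0},{"x":0.111,"y":-0.157,"z":0,"ax":0,"ay":0,"az":0},{"x":0.111,"y":-0.157,"z":0,"ax":0,"ay":0,"az":0},{"x":0,"y":0,"z":0,"ax":0,"ay":0,"az":0},{"x":0,"y":0,"z":0,"ax":0,"ay":0,"az":0},{"x":0,"y":0,"z":0,"ax":0,"ay":0,"az":0},{"x":0,"y":0,"z":0,"ax":0,"ay":0,"az":0}]'
python3 - <<'E'
from h import *
import pickle
w=arm.camera_params("wrist");im=arm.get_image("wrist");s=arm.read_state()
cv2.imwrite("pics/w1.png",cv2.cvtColor(im,cv2.COLOR_RGB2BGR));pickle.dump(w,open("w1.pkl","wb"))
print(R.from_quat(s["ee_rot"]).as_matrix().round(3), s["position"],s["contact_force"])
E
```

```text
clock: 0.95
position: [461.6, 304.3, 231.1]
ee_rot: [0.946, -0.324, -0.0, 0.0]
contact_force: [0.5, 1.0, 0.4]
gripper_width: -0.3
grasp_force: 0.0
clock: 1.75
position: [549.3, 181.1, 231.3]
ee_rot: [0.946, -0.323, -0.0, -0.0]
contact_force: [-0.3, -0.4, -0.8]
gripper_width: -0.0
grasp_force: 0.0
[[ 0.791 -0.611  0.   ]
 [-0.611 -0.791  0.   ]
 [-0.    -0.    -1.   ]] [549.34956065 181.16206064 231.40864928] [-0.26192082  0.42806815  0.27592402]
```

View pics/w1.png

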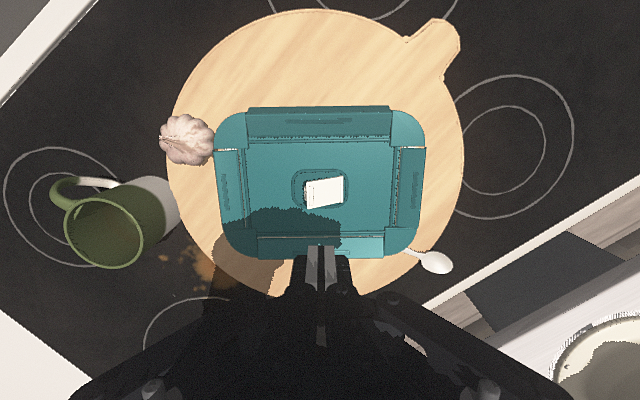

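The wrist view is square with the lid. The hinge lines are at about u=246 on the left (+y, garlic side), u=397 on the right, v=140 at the top (+x) and v=237 at the bottom (−x). The vent is open at (324,192), with its free end to the left.

```bash
python3 - <<'E'
from h import *
import pickle
w=pickle.load(open("w1.pkl","rb"))
a,b,c,d=[ray(w,u,v,97)[:2] for u,v in[(246,140),(397,140),(397,237),(246,237)]]
C=(a+b+c+d)/4;print(C,[np.linalg.norm(q).round(1) for q in(a-b,b-c,c-d,d-a)],"want 152,102")
l=a+d-b-c;yaw=np.arctan2(l[1],l[0])-np.pi/2;print("yaw",yaw)
T=lambda x,y,z:np.r_[C+R.from_euler('z',yaw).as_matrix()[:2,:2]@[x,y],19+z]
# reproject outer corners/ lid edges for check
print(proj(w,[T(-51,-76,78),T(51,76,78),T(73,64,87),T(73,-64,87),T(-40,98,87),T(40,98,87)]).round())
for n,x,y in[("rim1",-68,0),("rim2",0,-93),("rim3",68,0),("rim4",0,93),("vent",0,8)]: print(n,(T(x,y,78)[:2]).round(1))
E
python3 - <<'E'
import sys; sys.path.insert(0,'.')
from h import *
crop("pics/w1.png","pics/c1.png",205,95,440,265,3.4)
E
```

```text
[548.84270204 182.09703778] [np.float64(138.0), np.float64(97.5), np.float64(153.5), np.float64(97.5)] want 152,102
yaw -0.6580839157610285
[[396. 239.]
 [238. 137.]
 [247. 112.]
 [396. 112.]
 [221. 233.]
 [212. 151.]]
rim1 [495.  223.7]
rim2 [492.  108.5]
rim3 [602.6 140.5]
rim4 [605.7 255.7]
vent [553.7 188.4]
```

View pics/c1.png

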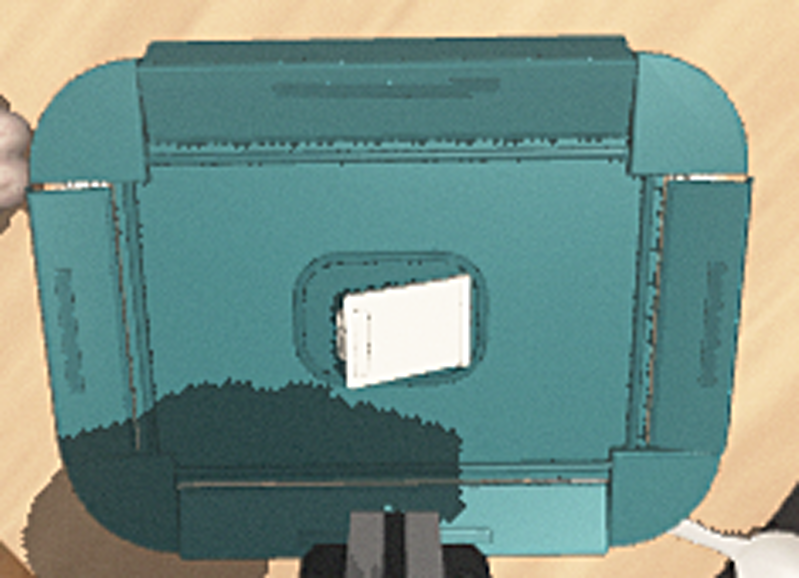

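The model reprojects to within 1–2 px: lid centre (549,182), yaw −0.658. Going above rim_1 first.

```bash
python3 -m handwheel '[{"x":-0.09,"y":0.07,"z":-0.097,"ax":0,"ay":0,"az":0},{"x":-0.09,"y":0.07,"z":-0.097,"ax":0,"ay":0,"az":0},{"x":-0.09,"y":0.07,"z":-0.097,"ax":0,"ay":0,"az":0},{"x":0,"y":0,"z":-0.097,"ax":0,"ay":0,"az":0},{"x":0,"y":0,"z":-0.097,"ax":0,"ay":0,"az":0},{"x":0,"y":0,"z":-0.097,"ax":0,"ay":0,"az":0},{"x":0,"y":0,"z":0,"ax":0,"ay":0,"az":0},{"x":0,"y":0,"z":0,"ax":0,"ay":0,"az":0}]'
python3 -m handwheel '[{"x":0,"y":0,"z":-0.015,"ax":0,"ay":0,"az":0},{"x":0,"y":0,"z":-0.015,"ax":0,"ay":0,"az":0},{"x":0,"y":0,"z":-0.015,"ax":0,"ay":0,"az":0},{"x":0,"y":0,"z":-0.01,"ax":0,"ay":0,"az":0},{"x":0,"y":0,"z":-0.01,"ax":0,"ay":0,"az":0},{"x":0,"y":0,"z":-0.01,"ax":0,"ay":0,"az":0},{"x":0,"y":0,"z":0,"ax":0,"ay":0,"az":0},{"x":0,"y":0,"z":0,"ax":0,"ay":0,"az":0}]'
```

```text
clock: 2.6
position: [495.9, 222.8, 115.3]
ee_rot: [0.946, -0.323, 0.0, 0.0]
contact_force: [-0.1, 0.3, 0.1]
gripper_width: -0.1
grasp_force: 0.0
clock: 3.4
position: [495.9, 222.5, 100.2]
ee_rot: [0.946, -0.324, 0.0, -0.0]
contact_force: [-3.1, 1.1, 4.1]
gripper_width: 0.2
grasp_force: 1.9
```

```bash
python3 -m handwheel '[{"x":0,"y":0,"z":-0.005,"ax":0,"ay":0,"az":0},{"x":0,"y":0,"z":-0.005,"ax":0,"ay":0,"az":0},{"x":0,"y":0,"z":-0.005,"ax":0,"ay":0,"az":0},{"x":0,"y":0,"z":-0.005,"ax":0,"ay":0,"az":0},{"x":0,"y":0,"z":0,"ax":0,"ay":0,"az":0},{"x":0,"y":0,"z":0,"ax":0,"ay":0,"az":0},{"x":0,"y":0,"z":0,"ax":0,"ay":0,"az":0},{"x":0,"y":0,"z":0,"ax":0,"ay":0,"az":0}]'
```

```text
clock: 4.2
position: [496.0, 222.0, 97.0]
ee_rot: [0.946, -0.324, 0.0, 0.0]
contact_force: [-2.6, -1.1, 8.9]
gripper_width: -0.0
grasp_force: 4.3
```

```bash
python3 -m handwheel '[{"x":0,"y":0,"z":-0.005,"ax":0,"ay":0,"az":0},{"x":0,"y":0,"z":-0.005,"ax":0,"ay":0,"az":0},{"x":0,"y":0,"z":-0.005,"ax":0,"ay":0,"az":0},{"x":0,"y":0,"z":0,"ax":0,"ay":0,"az":0},{"x":0,"y":0,"z":0,"ax":0,"ay":0,"az":0},{"x":0,"y":0,"z":0,"ax":0,"ay":0,"az":0},{"x":0,"y":0,"z":0,"ax":0,"ay":0,"az":0},{"x":0,"y":0,"z":0,"ax":0,"ay":0,"az":0}]'
```

```text
clock: 5.0
position: [496.1, 222.1, 96.8]
ee_rot: [0.946, -0.323, 0.001, -0.0]
contact_force: [-9.9, -2.3, 23.6]
gripper_width: 0.1
grasp_force: 11.7
```

It hit a hard stop at flush height (96.8 mm) with 24 N, so rim_1 should be shut. Next is rim_2, going round the vent.

```bash
python3 -m handwheel '[{"x":0,"y":0,"z":0.125,"ax":0,"ay":0,"az":0},{"x":-0.005,"y":-0.142,"z":0,"ax":0,"ay":0,"az":0},{"x":-0.005,"y":-0.142,"z":0,"ax":0,"ay":0,"az":0},{"x":-0.005,"y":-0.142,"z":0,"ax":0,"ay":0,"az":0},{"x":-0.005,"y":-0.142,"z":0,"ax":0,"ay":0,"az":0},{"x":0,"y":0,"z":-0.04,"ax":0,"ay":0,"az":0},{"x":0,"y":0,"z":0,"ax":0,"ay":0,"az":0},{"x":0,"y":0,"z":0,"ax":0,"ay":0,"az":0}]'
python3 -m handwheel '[{"x":0,"y":0,"z":-0.01,"ax":0,"ay":0,"az":0},{"x":0,"y":0,"z":-0.01,"ax":0,"ay":0,"az":0},{"x":0,"y":0,"z":-0.01,"ax":0,"ay":0,"az":0},{"x":0,"y":0,"z":-0.01,"ax":0,"ay":0,"az":0},{"x":0,"y":0,"z":-0.01,"ax":0,"ay":0,"az":0},{"x":0,"y":0,"z":-0.01,"ax":0,"ay":0,"az":0},{"x":0,"y":0,"z":-0.01,"ax":0,"ay":0,"az":0},{"x":0,"y":0,"z":0,"ax":0,"ay":0,"az":0}]'
```

```text
clock: 5.8
position: [492.0, 109.0, 109.6]
ee_rot: [0.946, -0.323, -0.0, 0.0]
contact_force: [-1.1, -0.6, 0.3]
gripper_width: 0.1
grasp_force: 0.0
clock: 6.6
position: [492.0, 108.7, 97.0]
ee_rot: [0.946, -0.323, 0.0, 0.0]
contact_force: [-3.9, -0.0, 9.8]
gripper_width: 0.1
grasp_force: 4.6
```

```bash
python3 -m handwheel '[{"x":0,"y":0,"z":-0.005,"ax":0,"ay":0,"az":0},{"x":0,"y":0,"z":-0.005,"ax":0,"ay":0,"az":0},{"x":0,"y":0,"z":-0.005,"ax":0,"ay":0,"az":0},{"x":0,"y":0,"z":0,"ax":0,"ay":0,"az":0},{"x":0,"y":0,"z":0,"ax":0,"ay":0,"az":0},{"x":0,"y":0,"z":0,"ax":0,"ay":0,"az":0},{"x":0,"y":0,"z":0,"ax":0,"ay":0,"az":0},{"x":0,"y":0,"z":0,"ax":0,"ay":0,"az":0}]'
```

```text
clock: 7.4
position: [492.1, 108.7, 96.7]
ee_rot: [0.946, -0.323, 0.001, -0.0]
contact_force: [-11.2, -1.1, 26.5]
gripper_width: 0.2
grasp_force: 13.0
```

rim_2 reached the same stop. Now rim_3.

```bash
python3 -m handwheel '[{"x":0,"y":0,"z":0.125,"ax":0,"ay":0,"az":0},{"x":0.138,"y":0.04,"z":0,"ax":0,"ay":0,"az":0},{"x":0.138,"y":0.04,"z":0,"ax":0,"ay":0,"az":0},{"x":0.138,"y":0.04,"z":0,"ax":0,"ay":0,"az":0},{"x":0.138,"y":0.04,"z":0,"ax":0,"ay":0,"az":0},{"x":0,"y":0,"z":-0.04,"ax":0,"ay":0,"az":0},{"x":0,"y":0,"z":0,"ax":0,"ay":0,"az":0},{"x":0,"y":0,"z":0,"ax":0,"ay":0,"az":0}]'
python3 -m handwheel '[{"x":0,"y":0,"z":-0.01,"ax":0,"ay":0,"az":0},{"x":0,"y":0,"z":-0.01,"ax":0,"ay":0,"az":0},{"x":0,"y":0,"z":-0.01,"ax":0,"ay":0,"az":0},{"x":0,"y":0,"z":-0.01,"ax":0,"ay":0,"az":0},{"x":0,"y":0,"z":-0.01,"ax":0,"ay":0,"az":0},{"x":0,"y":0,"z":-0.01,"ax":0,"ay":0,"az":0},{"x":0,"y":0,"z":-0.01,"ax":0,"ay":0,"az":0},{"x":0,"y":0,"z":0,"ax":0,"ay":0,"az":0}]'
python3 -m handwheel '[{"x":0,"y":0,"z":-0.005,"ax":0,"ay":0,"az":0},{"x":0,"y":0,"z":-0.005,"ax":0,"ay":0,"az":0},{"x":0,"y":0,"z":-0.005,"ax":0,"ay":0,"az":0},{"x":0,"y":0,"z":0,"ax":0,"ay":0,"az":0},{"x":0,"y":0,"z":0,"ax":0,"ay":0,"az":0},{"x":0,"y":0,"z":0,"ax":0,"ay":0,"az":0},{"x":0,"y":0,"z":0,"ax":0,"ay":0,"az":0},{"x":0,"y":0,"z":0,"ax":0,"ay":0,"az":0}]'
```

```text
clock: 8.2
position: [601.2, 140.2, 109.1]
ee_rot: [0.946, -0.324, -0.001, 0.001]
contact_force: [-0.1, 0.5, 0.8]
gripper_width: -0.1
grasp_force: 0.0
clock: 9.0
position: [602.6, 140.6, 97.1]
ee_rot: [0.946, -0.323, 0.0, -0.0]
contact_force: [-1.4, -1.4, 8.3]
gripper_width: 0.1
grasp_force: 3.6
clock: 9.8
position: [602.7, 140.6, 96.9]
ee_rot: [0.946, -0.323, 0.001, -0.0]
contact_force: [-5.7, -1.9, 18.7]
gripper_width: 0.1
grasp_force: 9.3
```

```bash
python3 -m handwheel '[{"x":0,"y":0,"z":0.125,"ax":0,"ay":0,"az":0},{"x":0.004,"y":0.144,"z":0,"ax":0,"ay":0,"az":0},{"x":0.004,"y":0.144,"z":0,"ax":0,"ay":0,"az":0},{"x":0.004,"y":0.144,"z":0,"ax":0,"ay":0,"az":0},{"x":0.004,"y":0.144,"z":0,"ax":0,"ay":0,"az":0},{"x":0,"y":0,"z":-0.04,"ax":0,"ay":0,"az":0},{"x":0,"y":0,"z":0,"ax":0,"ay":0,"az":0},{"x":0,"y":0,"z":0,"ax":0,"ay":0,"az":0}]'
python3 -m handwheel '[{"x":0,"y":0,"z":-0.01,"ax":0,"ay":0,"az":0},{"x":0,"y":0,"z":-0.01,"ax":0,"ay":0,"az":0},{"x":0,"y":0,"z":-0.01,"ax":0,"ay":0,"az":0},{"x":0,"y":0,"z":-0.01,"ax":0,"ay":0,"az":0},{"x":0,"y":0,"z":-0.01,"ax":0,"ay":0,"az":0},{"x":0,"y":0,"z":-0.01,"ax":0,"ay":0,"az":0},{"x":0,"y":0,"z":-0.01,"ax":0,"ay":0,"az":0},{"x":0,"y":0,"z":0,"ax":0,"ay":0,"az":0}]'
python3 -m handwheel '[{"x":0,"y":0,"z":-0.005,"ax":0,"ay":0,"az":0},{"x":0,"y":0,"z":-0.005,"ax":0,"ay":0,"az":0},{"x":0,"y":0,"z":-0.005,"ax":0,"ay":0,"az":0},{"x":0,"y":0,"z":0,"ax":0,"ay":0,"az":0},{"x":0,"y":0,"z":0,"ax":0,"ay":0,"az":0},{"x":0,"y":0,"z":0,"ax":0,"ay":0,"az":0},{"x":0,"y":0,"z":0,"ax":0,"ay":0,"az":0},{"x":0,"y":0,"z":0,"ax":0,"ay":0,"az":0}]'
```

```text
clock: 10.6
position: [604.9, 255.0, 109.0]
ee_rot: [0.946, -0.324, -0.001, 0.001]
contact_force: [0.1, 0.3, 0.3]
gripper_width: -0.0
grasp_force: 0.0
clock: 11.4
position: [605.6, 256.0, 97.1]
ee_rot: [0.946, -0.323, 0.0, -0.0]
contact_force: [-1.1, 0.5, 6.8]
gripper_width: 0.0
grasp_force: 3.7
clock: 12.2
position: [605.7, 256.0, 96.9]
ee_rot: [0.946, -0.323, 0.001, -0.0]
contact_force: [-6.0, 0.1, 17.7]
gripper_width: 0.0
grasp_force: 8.8
```

```bash
python3 -m handwheel '[{"x":0,"y":0,"z":0.2,"ax":0,"ay":0,"az":0},{"x":-0.071,"y":-0.093,"z":0.1225,"ax":0,"ay":0,"az":0},{"x":-0.071,"y":-0.093,"z":0.1225,"ax":0,"ay":0,"az":0},{"x":-0.071,"y":-0.093,"z":0.1225,"ax":0,"ay":0,"az":0},{"x":-0.071,"y":-0.093,"z":0.1225,"ax":0,"ay":0,"az":0},{"x":0,"y":0,"z":0,"ax":0,"ay":0,"az":0},{"x":0,"y":0,"z":0,"ax":0,"ay":0,"az":0},{"x":0,"y":0,"z":0,"ax":0,"ay":0,"az":0}]'
python3 - <<'E'
from h import *
w=arm.camera_params("wrist");cv2.imwrite("pics/w2.png",cv2.cvtColor(arm.get_image("wrist"),cv2.COLOR_RGB2BGR))
crop("pics/w2.png","pics/c2.png",205,95,440,265,3.4)
C=np.array([549,182]);yaw=-.658
P=[np.r_[C+R.from_euler('z',yaw).as_matrix()[:2,:2]@[x,y],z] for x,y,z in[(51,76,97),(51,-76,97),(-51,-76,97),(-51,76,97),(73,60,97),(73,-60,97),(40,98,97),(40,-98,97)]]
print(((proj(w,P)-[205,95])*3.4).round())
E
```

```text
clock: 13.0
position: [548.2, 181.4, 229.3]
ee_rot: [0.946, -0.324, -0.001, 0.001]
contact_force: [0.3, -0.2, -0.6]
gripper_width: -0.0
grasp_force: 0.0
[[106. 140.]
 [679. 139.]
 [649. 488.]
 [138. 489.]
 [161.  53.]
 [624.  52.]
 [ 28. 182.]
 [757. 180.]]
```

View pics/c2.png

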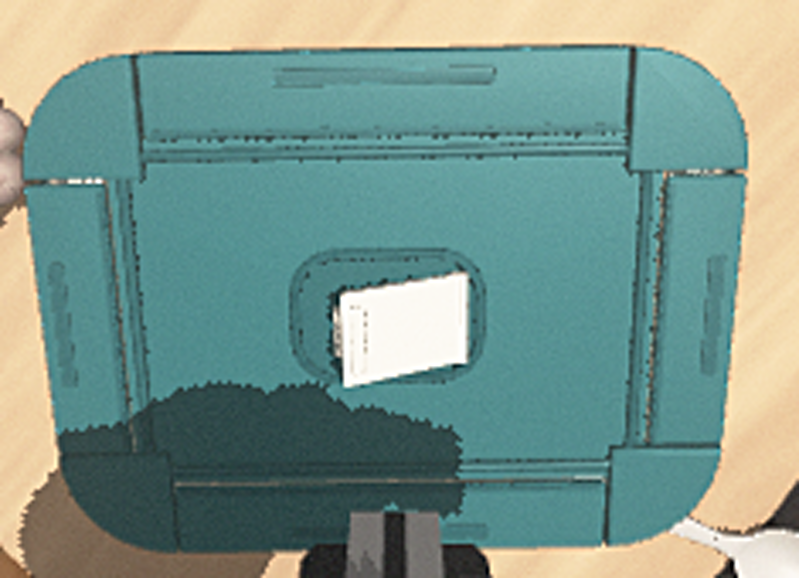

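All four flaps now lie flush with the corners, and the vent is still open at crop (400,330). The box has not moved noticeably. Now the vent.

```bash
python3 -m handwheel '[{"x":0.027,"y":0.036,"z":-0.133,"ax":0,"ay":0,"az":0},{"x":0,"y":0,"z":-0.133,"ax":0,"ay":0,"az":0},{"x":0,"y":0,"z":-0.133,"ax":0,"ay":0,"az":0},{"x":0,"y":0,"z":-0.13,"ax":0,"ay":0,"az":0},{"x":0,"y":0,"z":0,"ax":0,"ay":0,"az":0},{"x":0,"y":0,"z":0,"ax":0,"ay":0,"az":0},{"x":0,"y":0,"z":-0.01,"ax":0,"ay":0,"az":0},{"x":0,"y":0,"z":-0.01,"ax":0,"ay":0,"az":0}]'
python3 -m handwheel '[{"x":0,"y":0,"z":-0.015,"ax":0,"ay":0,"az":0},{"x":0,"y":0,"z":-0.015,"ax":0,"ay":0,"az":0},{"x":0,"y":0,"z":-0.015,"ax":0,"ay":0,"az":0},{"x":0,"y":0,"z":-0.015,"ax":0,"ay":0,"az":0},{"x":0,"y":0,"z":-0.015,"ax":0,"ay":0,"az":0},{"x":0,"y":0,"z":-0.015,"ax":0,"ay":0,"az":0},{"x":0,"y":0,"z":-0.01,"ax":0,"ay":0,"az":0},{"x":0,"y":0,"z":0,"ax":0,"ay":0,"az":0}]'
python3 -m handwheel '[{"x":0,"y":0,"z":-0.005,"ax":0,"ay":0,"az":0},{"x":0,"y":0,"z":-0.005,"ax":0,"ay":0,"az":0},{"x":0,"y":0,"z":-0.005,"ax":0,"ay":0,"az":0},{"x":0,"y":0,"z":-0.005,"ax":0,"ay":0,"az":0},{"x":0,"y":0,"z":-0.005,"ax":0,"ay":0,"az":0},{"x":0,"y":0,"z":0,"ax":0,"ay":0,"az":0},{"x":0,"y":0,"z":0,"ax":0,"ay":0,"az":0},{"x":0,"y":0,"z":0,"ax":0,"ay":0,"az":0}]'
```

```text
clock: 13.85
position: [554.9, 189.2, 122.4]
ee_rot: [0.946, -0.324, 0.001, -0.001]
contact_force: [-0.1, 0.8, -0.0]
gripper_width: -0.3
grasp_force: 0.0
clock: 14.65
position: [554.5, 189.0, 101.3]
ee_rot: [0.946, -0.324, 0.0, -0.0]
contact_force: [0.1, 1.3, 2.5]
gripper_width: 0.1
grasp_force: 1.1
clock: 15.45
position: [553.5, 188.2, 97.0]
ee_rot: [0.946, -0.324, -0.0, 0.001]
contact_force: [-2.6, -0.4, 7.3]
gripper_width: 0.0
grasp_force: 3.5
```

Measured height is 97.0, the flush level. One more push, then lift off and look.

```bash
python3 -m handwheel '[{"x":0,"y":0,"z":-0.005,"ax":0,"ay":0,"az":0},{"x":0,"y":0,"z":-0.005,"ax":0,"ay":0,"az":0},{"x":0,"y":0,"z":-0.005,"ax":0,"ay":0,"az":0},{"x":0,"y":0,"z":0,"ax":0,"ay":0,"az":0},{"x":0,"y":0,"z":0,"ax":0,"ay":0,"az":0},{"x":0,"y":0,"z":0,"ax":0,"ay":0,"az":0},{"x":0,"y":0,"z":0,"ax":0,"ay":0,"az":0},{"x":0,"y":0,"z":0,"ax":0,"ay":0,"az":0}]'
python3 -m handwheel '[{"x":0,"y":0,"z":0.1,"ax":0,"ay":0,"az":0},{"x":0,"y":0,"z":0.15,"ax":0,"ay":0,"az":0},{"x":0,"y":0,"z":0.15,"ax":0,"ay":0,"az":0},{"x":0,"y":0,"z":0.15,"ax":0,"ay":0,"az":0},{"x":0,"y":0,"z":0.15,"ax":0,"ay":0,"az":0},{"x":0,"y":0,"z":0,"ax":0,"ay":0,"az":0},{"x":0,"y":0,"z":0,"ax":0,"ay":0,"az":0},{"x":0,"y":0,"z":0,"ax":0,"ay":0,"az":0}]'
python3 - <<'E'
from h import *
cv2.imwrite("pics/w3.png",cv2.cvtColor(arm.get_image("wrist"),cv2.COLOR_RGB2BGR))
E
```

```text
clock: 16.25
position: [553.7, 188.2, 96.7]
ee_rot: [0.946, -0.323, 0.0, 0.0]
contact_force: [-7.9, -1.1, 19.7]
gripper_width: -0.1
grasp_force: 9.7
clock: 17.05
position: [553.2, 188.1, 231.5]
ee_rot: [0.946, -0.324, -0.001, 0.001]
contact_force: [-0.1, -0.3, -0.5]
gripper_width: 0.1
grasp_force: 0.0
```

View pics/w3.png

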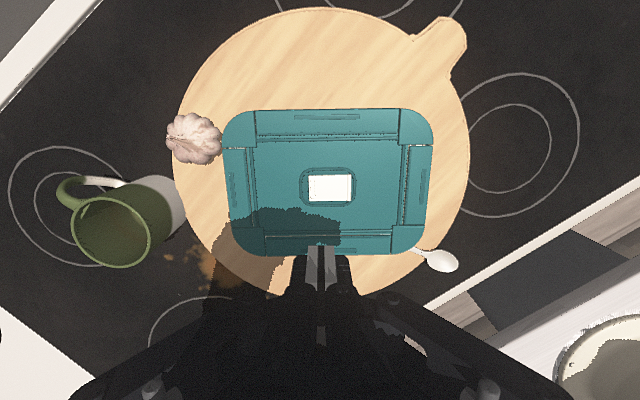

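The vent now lies flat and square in its recess at (330,187) and all four rim flaps are flush. The garlic (194,138), mug and spoon are where they were. Handing in.

```bash
python3 -c "from bench import arm; print(arm.job_done())"
```

```text
the job is handed in; nothing more can be done
None
```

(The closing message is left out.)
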